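# Fetch the spare seal bar from the covered parts tray

### The job

A spare seal bar for the vacuum packer (silver bar with a brown strip on top) lies in one of the pockets under the green cover plate of the grey parts tray. Slide the loose cover plate all the way across onto the other half of the tray, without lifting it or leaning hard on it, and see which pocket holds the bar; then get the bar out - it lies too deep to grip, so push it endways up the slope at the near end of its pocket first - and lay it gently and flat, strip upwards, on the blue log book to be booked out. Leave the other parts in their pockets and the date stamp and steel beaker standing where they are.

Things in the scene. Friction and masses are not known exactly. Their poses are not given: they have to be found in the camera images.
- tray: Fixed grey parts tray, 221 x 204 x 31 mm. Origin: centre of its underside on the table; x along the pockets, away from the robot, y left, z up. Six pockets 22 mm wide, centre lines at y = -82, -54, -26 (right half), 26, 54, 82 (left half); floor at z=6; 6 mm dividers (30 mm at y=0) with tops at z=24. Parts have friction about 0.6 on the floor.
- trough (a point): Point on the floor (tray x=90.5, y=-54, z=6). Farther than tray x=34 the dividers end and the pockets form one open trough as far as the upright far wall (tray x=99.5, its top at z=26), so a closed pair of fingertips fits in behind the far end of any part and can follow it while pushing it towards the robot. Axes as the tray's.
- slope (a point): Foot of the pockets' sloping near ends (tray x=-67.5, y=-54, z=6). From here, in every pocket, a plane slope rises 15 mm over 32 mm towards the robot, to the upright near wall (tray x=-99.5, its top at z=26). A part pushed up the slope stays there by friction (about 0.6). Axes as the tray's.
- left_rim (a point): Middle of the inner edge of the left rim (tray y=97, z=31). Rims are 5 mm wide, tops at z=31, 194 mm apart in y, 211 mm in x; the left and right rims are cut down to z=24 nearer than tray x=-52, to give fingers room. Inside the near and far rims white slippery strips at z=26 carry the cover (friction about 0.2).
- cover: Loose flat dark-green plate, 208 (tray x) x 86 (tray y) x 5 mm, 0.2 kg, fine ribs under 1 mm, no handle; top flush with the rim at tray z=31. Origin: centre of its underside. Hides the right half at first (tray y -54 to -51); stops at the left rim at y=+54, which is where it should go. Press lightly with closed fingertips (4 to 15 N) and drag; over 45 N breaks it.
- seal_bar: Wanted: loose silver bar, brown strip on top, black ends, 135 x 16 x 16 mm, 0.13 kg, evenly heavy. Origin: centre of its underside; x along it (as tray x), z up. On the floor of a right-hand pocket, top 2 mm below the dividers, near end 0 to 7 mm short of the slope. Pushed endways some 30 mm, its near end climbs to about 12 mm above the dividers and can be gripped across 16 mm.
- red_bar: Loose black bar with a red strip on top, 135 x 16 x 16 mm, 0.13 kg, in another of the three right-hand pockets; origin: centre of its underside. Stays in its pocket.
- marker: Red and white marker pen, 135 mm long, 17 mm thick, in another of the three right-hand pockets; origin: middle of its underside. Stays in its pocket.
- red_bar_2: Second black bar with a red strip, 135 x 16 x 16 mm, in the middle pocket of the left half, in view at the start; origin: centre of its underside. Stays in its pocket (the cover slides over it).
- book: Closed blue log book, loose, 208 (its x) x 146 (its y) mm, bearing surface 11 mm above the table, lying to the left of the tray. Origin: centre of its underside; z up. The bar is to be laid on it.
- stamp: Date stamp with red head, 26 x 45 x 74 mm, standing loose on the table; origin: centre of its underside. Bystander.
- beaker: Steel beaker, 70 mm across, 69 mm high, loose on the table; origin: centre of its underside. Bystander.

How it is judged:
By the outcome, as a careful person would: the job done as asked, in the order asked, and still so for the second after the job is handed in, with the robot touching nothing.
It also fails if it takes over 51 s, if anything falls off the work surface, if the arm or the gripper's body presses on something with over 40 N, if the wrist force passes 120 N, or if a joint passes its speed limit or range.

### The arm

A 6-joint arm with a two-finger parallel gripper is mounted at the origin on the work surface; the furniture and walls round the work are solid. World frame = base frame: x ahead of the robot, y to its left, z up, the work surface at z = 0. Lengths are in m, angles in rad, forces in N, time in s.
With the tool pointing down it reaches from about 0.425 to 0.95 m from the base axis. Payload 3.5 kg.
Tool frame: the origin (TCP) lies at the very end of the fingers, on their centre line; the grasp point (between the pads) lies ctrl.tcp_to_grasp behind it (ctrl.tcp_to_grasp is the distance from the TCP to the grasp point, in m); z points along the fingers, y is the line along which they close (so a half turn about z gives the same grasp; the last joint's range is limited). The gripper opens to 85 mm and grips with 20 to 120 N. Pads are 22 mm wide; open, the fingers measure 114 mm over their backs; the gripper's body (76 mm by 85 mm) begins 54 mm behind the grasp point. The pads swing forward as they close: fully open they stand 13 mm farther back than shut.
Start: joints at [0.975, 0.286, 1.577, -0, 1.279, -0.15], TCP at [0.291, 0.609, 0.231] pointing down, gripper open.
Joint ranges: [-2.77, 2.77], [-0.9, 2.22], [0.21, 2.48], [-1.53, 4.67], [0.24, 2.81], [-2.84, 2.84]. Speed limits (rad/s): [2.79, 2.79, 3.14, 3.14, 3.14, 3.14].

### API

Orientations are given as a unit quaternion [x, y, z, w].
In Python, from plant import ctrl gives the robot as it stands.
- The arm moves only by the shell command python3 -m inch 'ROWS' [FORCE]. ROWS is JSON, a list of rows, each an object with "slide": the shift along the tool's x, y, z in cm, a list of three; "turn": the turn about the tool's z in rad; "grip": the finger opening in cm, from 0 to 8.54. A call has 1 to 20 rows; each row is the pose to reach, as a shift and turn from the pose commanded when the call began, along the tool's axes at that moment; what a row does not reach only later rows make up. A row lasts 1/10 s, in which the tool goes at most 50 mm and 8.59 degrees, less where a joint would pass 70% of its speed; a pose out of reach is approached as far as the arm can. A call with a gripper value outside its range is refused whole. The fingers move at their own pace and stop on an object; FORCE is the grip in N (left out, the last holds). Time passes only in rows, so rows that repeat a pose let the fingers close. It gives the time, the measured TCP pose, the force, the opening and the grip force at its end, in the units of the state.
- ctrl.get_state(): the state, without advancing time (a new reading comes with each control period).
- ctrl.read_camera(name): name is "side" or "top" or "wrist"; returns (picture, depth): 480x640x3 uint8, red, green, blue; 480x640 float32, m along the optical axis (not along the pixel's ray), 0 where there is no reading.
- ctrl.camera_info(name): a dict with "K" (3x3 intrinsics, pixels), "camera_from_world" (4x4, takes a point from world to camera coordinates); the wrist camera has in their place "T_tool_cam" (4x4, takes a point from camera to tool coordinates, whose origin is the TCP and whose axes are the flange's). Camera axes: x right, y down, z forward; pixel columns grow to the right and rows downward; lengths in m; the calibration is good to about 2 mm. A picture is of the moment at which its call begins: read the wrist's pose just before it. camera_info takes no time and is no camera call.
- ctrl.sign_off(): hands the job in; it is judged then, once.
The state is a dict: "time": time; "qpos": joint angles; "dq": joint speeds; "joint_efforts": joint torques, N m; "eef_pos": TCP position; "tcp_rot": TCP orientation; "contact_force": force on the tool from outside, world axes, zero at the start; "wrist_torque": the same for the moment, N m; "opening": opening from 0.0 (shut) to 1.0 (fully open); "finger_force": force on a finger pad.
Only numpy, scipy, OpenCV 4.12 (cv2) and the standard library are available. Lean on these libraries where they do the work, as an engineer would, in place of code of your own. Each camera call takes 0.05 s, during which the arm holds its last target. There are 200 camera calls.

## Working session

There is one attempt and no reset: what is moved stays moved. The work goes in short steps, Python scripts to look and compute and a shell command to move; the robot and the scene stay as the last step left them, time stands still between calls to the robot, and variables do not carry over. Pictures are saved under pics/ and viewed, at most 10 in all, crops included, and the job is handed in when it is done.

```bash
ls; mkdir -p pics
cat > h.py <<'E'
import numpy as np,cv2
from plant import ctrl
from scipy.spatial.transform import Rotation as R
def cam(n):
    s=ctrl.get_state(); p,d=ctrl.read_camera(n); i=ctrl.camera_info(n); K=np.array(i["K"])
    if n=="wrist":
        T=np.eye(4);T[:3,:3]=R.from_quat(s["tcp_rot"]).as_matrix();T[:3,3]=s["eef_pos"]
        W=T@np.array(i["T_tool_cam"])
    else: W=np.linalg.inv(np.array(i["camera_from_world"]))
    return p,d,K,W
def world(d,K,W):
    v,u=np.mgrid[:480,:640]
    P=np.stack([(u-K[0,2])/K[0,0]*d,(v-K[1,2])/K[1,1]*d,d,np.ones_like(d)],-1)
    return (P@W.T)[...,:3]
def save(n,p): cv2.imwrite("pics/"+n,p[...,::-1])
E
python3 - <<'E'
from h import *
s=ctrl.get_state();print(s,ctrl.tcp_to_grasp);print(R.from_quat(s["tcp_rot"]).as_matrix().round(3))
for n in("top","side"):
    p,d,K,W=cam(n);save(n+"0.png",p);np.savez(n+"0.npz",p=p,d=d,K=K,W=W);print(W.round(3))
E
```

```text
pics
{'time': 0.0, 'qpos': array([ 9.75001143e-01,  2.87173421e-01,  1.57818919e+00,  1.32357936e-05,
        1.27859039e+00, -1.49985786e-01]), 'dq': array([ 0.00031369, -0.00031456, -0.00059828, -0.00033114, -0.00028755,
       -0.00145681]), 'joint_efforts': array([-2.95826258e-04, -4.05967569e+01, -2.92633867e+01, -5.34841922e-05,
        5.53684251e-03, -7.90031464e-06]), 'eef_pos': array([0.29063963, 0.6084931 , 0.2299354 ]), 'tcp_rot': array([ 2.21065099e-01,  9.75258340e-01, -1.09676396e-03, -4.35848138e-04]), 'contact_force': array([ 0.16980215, -0.22102643, -0.33544554]), 'wrist_torque': array([-0.0400366 , -0.03449801, -0.0030871 ]), 'finger_force': 0.0, 'opening': 1.0011052562652538} 0.0187
[[-0.902  0.431 -0.001]
 [ 0.431  0.902 -0.002]
 [ 0.    -0.002 -1.   ]]
[[-0.027 -0.995  0.097  0.391]
 [-1.     0.026 -0.017  0.168]
 [ 0.014 -0.098 -0.995  1.029]
 [ 0.     0.     0.     1.   ]]
[[ 0.815 -0.348  0.463  0.07 ]
 [-0.579 -0.499  0.644 -0.379]
 [ 0.007 -0.793 -0.609  0.597]
 [ 0.     0.     0.     1.   ]]
```

View pics/top0.png

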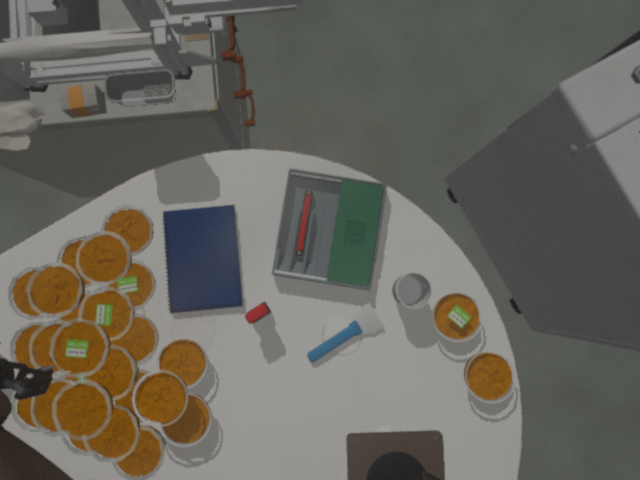

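View pics/side0.png

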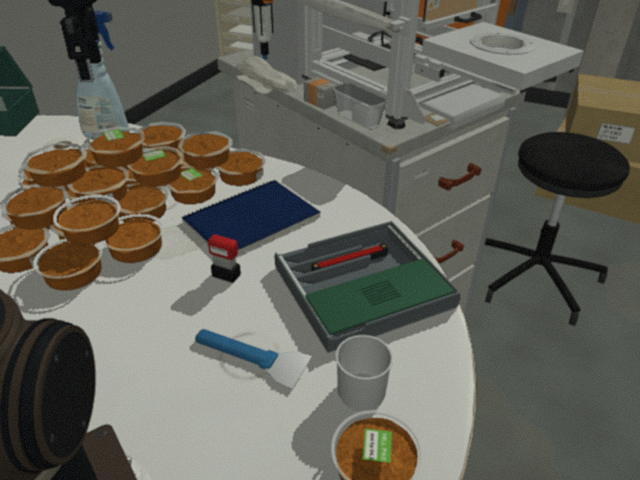

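The top view shows the tray with corners near (290,171), (385,184), (372,289) and (275,276). The green cover is on its right half at about (357,232), and red_bar_2 is at (304,222). The book is at (203,258), the stamp at (258,313) and the beaker at (412,290). The side view agrees.

```bash
cat > m.py <<'E'
from h import *
def rect(m,P,n):
    m=cv2.morphologyEx(m.astype(np.uint8),cv2.MORPH_OPEN,np.ones((3,3)))
    k,l,st,c=cv2.connectedComponentsWithStats(m); b=1+st[1:,4].argmax(); q=P[l==b]; q=q[np.isfinite(q).all(1)]
    r=cv2.minAreaRect((q[:,:2]*1000).astype(np.float32)); print(n,np.round(r[0],1),np.round(r[1],1),round(r[2],2),"z",np.median(q[:,2]).round(4),len(q)); return r
if __name__=="__main__":
    z=np.load("top0.npz");p,d,K,W=[z[k] for k in "pdKW"];P=world(d,K,W)
    p=p.astype(int);r,g,b=p[...,0],p[...,1],p[...,2];v,u=np.mgrid[:480,:640]
    rect((g>r+20)&(g>b+8)&(u>260)&(u<400)&(v>160)&(v<300),P,"cover")
    rect((b>r+25)&(u>150)&(u<250)&(v>190)&(v<320),P,"book")
    rect((p.max(-1)<150)&(u>262)&(u<392)&(v>164)&(v<298)&(P[...,2]>.008)&(P[...,2]<.05),P,"tray")
    rect((r>g+60)&(u>290)&(u<320)&(v>180)&(v<265),P,"red2")
    rect((r>g+60)&(u>240)&(u<275)&(v>295)&(v<330),P,"stamp")
    rect((u>385)&(u<440)&(v>262)&(v<315)&(P[...,2]>.05),P,"beaker")
    for c in [(290,171),(385,184),(372,289),(275,276)]:print(P[c[1],c[0]].round(3))
    i=ctrl.camera_info("wrist");print(np.array(i["T_tool_cam"]).round(3),i["K"])
E
python3 m.py
```

```text
cover [492.2  87.6] [120.4 228.7] 79.02 z 0.0305 4186
book [470.2 315.8] [210.  266.2] 9.04 z 0.011 5284
tray [509.  118.7] [204.3 221.6] 79.36 z 0.0291 8010
red2 [484.2 174.9] [ 21.  184.8] 87.48 z 0.0216 242
stamp [345.2 266. ] [18.6 41.2] 32.06 z 0.0727 212
beaker [373.3 -65.7] [14.1 49.6] 76.01 z 0.0636 100
[0.628 0.196 0.034]
[0.597 0.002 0.031]
[0.384 0.034 0.003]
[0.416 0.233 0.001]
[[-0.    -0.946 -0.324  0.084]
 [ 1.    -0.    -0.    -0.001]
 [ 0.    -0.324  0.946 -0.143]
 [ 0.     0.     0.     1.   ]] [[357.55099446   0.         320.33326848]
 [  0.         357.55099446 241.99134638]
 [  0.           0.           1.        ]]
```

```bash
cat > m2.py <<'E'
from m import *
z=np.load("top0.npz");p,d,K,W=[z[k] for k in "pdKW"];P=world(d,K,W)
p=p.astype(int);r,g,b=p[...,0],p[...,1],p[...,2];v,u=np.mgrid[:480,:640];Z=P[...,2]
rc=rect((g>r+20)&(g>b+8)&(u>260)&(u<400)&(v>160)&(v<300)&(Z>.02)&(Z<.04),P,"cover")
rect((b>r+25)&(u>150)&(u<250)&(v>190)&(v<320)&(Z>.005)&(Z<.02),P,"book")
rect((r>g+60)&(u>290)&(u<320)&(v>180)&(v<265)&(Z>.01)&(Z<.035),P,"red2")
m=(g>r+20)&(g>b+8)&(Z>.026)&(Z<.036)&(u>260)&(u<400)&(v>160)&(v<300)
for lo in(.52,):
    q=P[m][:,:2];print("cover mean",q.mean(0),len(q))
s=ctrl.get_state();M=R.from_quat(s["tcp_rot"]).as_matrix()
yaw=np.radians(-10.2);c=np.cos(yaw);sn=np.sin(yaw)
o=np.array([.509,.1187]);t=o+[-sn*-.0525,c*-.0525]
print("target",t,"slide cm",(M.T@(np.array([t[0],t[1],.08])-s["eef_pos"])*100).round(2),"turn",np.arctan2(M[1,0],M[0,0])-(np.pi+yaw))
E
python3 m2.py
```

```text
cover [499.7  68.1] [ 85.  206.2] 79.58 z 0.0305 4163
book [458.9 383. ] [203.8 135.7] 5.52 z 0.011 5244
red2 [522.4 171.6] [ 10.4 109.5] 79.37 z 0.0215 240
cover mean [0.49827935 0.06845658] 4136
target [0.49970305 0.06702973] slide cm [-42.22 -39.81  15.08] turn -0.26779252663020836
```

```bash
python3 -m inch '[{"slide":[-4,-4,2],"turn":-0.1,"grip":0},{"slide":[-8,-8,4],"turn":-0.2,"grip":0},{"slide":[-42.2,-39.8,12],"turn":-0.263,"grip":0},{"slide":[-42.2,-39.8,12],"turn":-0.263,"grip":0},{"slide":[-42.2,-39.8,12],"turn":-0.263,"grip":0},{"slide":[-42.2,-39.8,12],"turn":-0.263,"grip":0},{"slide":[-42.2,-39.8,12],"turn":-0.263,"grip":0},{"slide":[-42.2,-39.8,12],"turn":-0.263,"grip":0},{"slide":[-42.2,-39.8,12],"turn":-0.263,"grip":0},{"slide":[-42.2,-39.8,12],"turn":-0.263,"grip":0},{"slide":[-42.2,-39.8,12],"turn":-0.263,"grip":0},{"slide":[-42.2,-39.8,12],"turn":-0.263,"grip":0},{"slide":[-42.2,-39.8,12],"turn":-0.263,"grip":0},{"slide":[-42.2,-39.8,12],"turn":-0.263,"grip":0},{"slide":[-42.2,-39.8,12],"turn":-0.263,"grip":0},{"slide":[-42.2,-39.8,12],"turn":-0.263,"grip":0},{"slide":[-42.2,-39.8,12],"turn":-0.263,"grip":0}]' 40
python3 - <<'E'
from h import *
s=ctrl.get_state();print(R.from_quat(s["tcp_rot"]).as_matrix().round(4))
p,d,K,W=cam("wrist");save("w1.png",p);np.savez("w1.npz",p=p,d=d,K=K,W=W)
E
```

```text
time: 1.8
eef_pos: [0.4999, 0.0692, 0.1115]
tcp_rot: [0.09, 0.996, 0.0, 0.0]
contact_force: [-0.4, -0.3, 0.0]
opening: 0.003
finger_force: 0.0
[[-9.837e-01  1.797e-01  3.000e-04]
 [ 1.797e-01  9.837e-01  1.000e-04]
 [-3.000e-04  1.000e-04 -1.000e+00]]
```

View pics/w1.png

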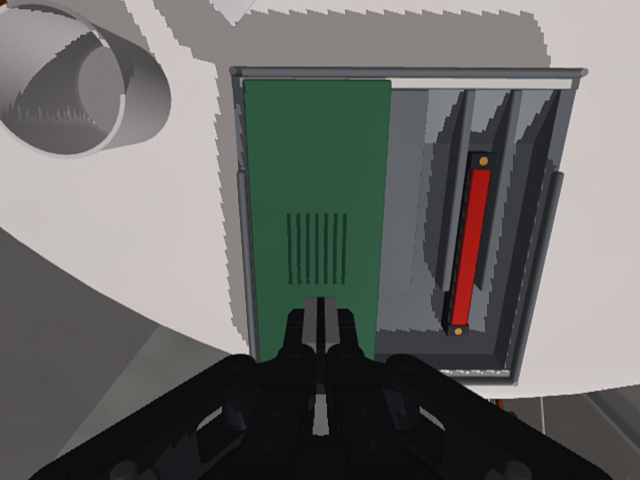

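The wrist view has the near rim at the top (235–585, row 72), with the cover at left (245–390) and red_bar_2 at (470,240). I'll refine the tray pose from this view.

```bash
cat > m3.py <<'E'
from m import *
z=np.load("w1.npz");p,d,K,W=[z[k] for k in "pdKW"];P=world(d,K,W)
p=p.astype(int);r,g,b=p[...,0],p[...,1],p[...,2];Z=P[...,2];v,u=np.mgrid[:480,:640]
m=(g>r+20)&(g>b+8)&(v<350)
print("cover z",np.percentile(Z[m],[5,50,95]).round(4))
pt=lambda c:P[c[1],c[0]]
for c in[(235,72),(585,72),(300,72),(520,72),(244,250),(548,250),(535,300),(245,82),(388,82)]:print(c,pt(c).round(4))
R2=rect((r>g+60)&(u>430)&(u<500)&(v>160)&(v<330),P,"red2")
E
python3 m3.py
```

```text
cover z [0.0303 0.0314 0.0325]
(235, 72) [0.383  0.0409 0.0316]
(585, 72) [0.4186 0.2351 0.033 ]
(300, 72) [0.3897 0.0772 0.0322]
(520, 72) [0.412  0.2002 0.0308]
(244, 250) [0.4881 0.0194 0.0321]
(548, 250) [0.5395 0.2364 0.0008]
(535, 300) [0.5609 0.2098 0.0316]
(245, 82) [0.3892 0.0455 0.0332]
(388, 82) [0.4038 0.1255 0.0323]
red2 [484.7 153.8] [180.9  73. ] 23.77 z 0.0223 2695
```

```bash
python3 -m inch '[{"slide":[0,0,4],"turn":0,"grip":0},{"slide":[0,0,7],"turn":0,"grip":0},{"slide":[0,0,7.6],"turn":0,"grip":0},{"slide":[0,0,7.7],"turn":0,"grip":0},{"slide":[0,0,7.7],"turn":0,"grip":0}]'; python3 -m inch '[{"slide":[0,0,0.1],"turn":0,"grip":0},{"slide":[0,0,0.1],"turn":0,"grip":0}]'
```

```text
time: 2.35
eef_pos: [0.5012, 0.0682, 0.0356]
tcp_rot: [0.091, 0.996, 0.0, 0.001]
contact_force: [-0.0, 0.0, 0.5]
opening: 0.0
finger_force: 0.0
time: 2.55
eef_pos: [0.5013, 0.068, 0.0347]
tcp_rot: [0.091, 0.996, 0.0, 0.001]
contact_force: [-0.2, -0.0, 0.1]
opening: 0.001
finger_force: 0.0
```

```bash
python3 -m inch '[{"slide":[0,0,0.2],"turn":0,"grip":0},{"slide":[0,0,0.2],"turn":0,"grip":0}]'; python3 -m inch '[{"slide":[0,0,0.1],"turn":0,"grip":0},{"slide":[0,0,0.1],"turn":0,"grip":0}]'
```

```text
time: 2.75
eef_pos: [0.5002, 0.0679, 0.0316]
tcp_rot: [0.091, 0.996, 0.0, 0.0]
contact_force: [-0.2, -0.6, 0.6]
opening: -0.002
finger_force: 0.0
time: 2.95
eef_pos: [0.5007, 0.0679, 0.031]
tcp_rot: [0.091, 0.996, 0.0, 0.0]
contact_force: [-1.4, 0.4, 4.5]
opening: -0.001
finger_force: 2.2
```

```bash
python3 -m inch '[{"slide":[0,0,0.06],"turn":0,"grip":0},{"slide":[0,0,0.06],"turn":0,"grip":0}]'; python3 -m inch '[{"slide":[0,0.3,0.06],"turn":0,"grip":0},{"slide":[0,0.8,0.06],"turn":0,"grip":0},{"slide":[0,1.3,0.06],"turn":0,"grip":0},{"slide":[0,1.8,0.06],"turn":0,"grip":0},{"slide":[0,2,0.06],"turn":0,"grip":0}]'
```

```text
time: 3.15
eef_pos: [0.5012, 0.0679, 0.0311]
tcp_rot: [0.091, 0.996, 0.0, 0.001]
contact_force: [-1.1, 0.7, 7.1]
opening: -0.001
finger_force: 3.6
time: 3.65
eef_pos: [0.5054, 0.0874, 0.031]
tcp_rot: [0.091, 0.996, -0.0, 0.001]
contact_force: [-1.7, -2.2, 9.6]
opening: 0.002
finger_force: 4.6
```

```bash
python3 -m inch '[{"slide":[0,0.4,0],"turn":0,"grip":0},{"slide":[0,1,0],"turn":0,"grip":0},{"slide":[0,1.6,0],"turn":0,"grip":0},{"slide":[0,2.2,0],"turn":0,"grip":0},{"slide":[0,2.8,0],"turn":0,"grip":0},{"slide":[0,3.4,0],"turn":0,"grip":0},{"slide":[0,4,0],"turn":0,"grip":0}]';python3 -m inch '[{"slide":[0,0.6,0],"turn":0,"grip":0},{"slide":[0,1.2,0],"turn":0,"grip":0},{"slide":[0,1.8,0],"turn":0,"grip":0},{"slide":[0,2.4,0],"turn":0,"grip":0},{"slide":[0,3,0],"turn":0,"grip":0},{"slide":[0,3.4,0],"turn":0,"grip":0},{"slide":[0,3.7,0],"turn":0,"grip":0},{"slide":[0,3.7,0],"turn":0,"grip":0}]'
```

```text
time: 4.35
eef_pos: [0.5128, 0.1268, 0.031]
tcp_rot: [0.091, 0.996, -0.0, 0.002]
contact_force: [-1.0, -1.8, 8.5]
opening: -0.003
finger_force: 4.3
time: 5.15
eef_pos: [0.5196, 0.1637, 0.0311]
tcp_rot: [0.091, 0.996, 0.0, 0.002]
contact_force: [-0.2, -0.1, 7.5]
opening: -0.0
finger_force: 4.0
```

```bash
python3 -m inch '[{"slide":[0,0.2,0],"turn":0,"grip":0},{"slide":[0,0.4,0],"turn":0,"grip":0},{"slide":[0,0.6,0],"turn":0,"grip":0},{"slide":[0,0.7,0],"turn":0,"grip":0}]';python3 -m inch '[{"slide":[0,0.15,0],"turn":0,"grip":0},{"slide":[0,0.3,0],"turn":0,"grip":0},{"slide":[0,0.3,0],"turn":0,"grip":0}]'
```

```text
time: 5.55
eef_pos: [0.5208, 0.1701, 0.031]
tcp_rot: [0.091, 0.996, -0.0, 0.002]
contact_force: [-1.2, -2.5, 7.9]
opening: -0.001
finger_force: 4.2
time: 5.85
eef_pos: [0.5214, 0.1729, 0.0311]
tcp_rot: [0.091, 0.996, -0.0, 0.002]
contact_force: [-0.9, -1.9, 8.3]
opening: 0.001
finger_force: 4.0
```

Run:
```python
from h import *
p,d,K,W=cam("wrist");save("w2.png",p);np.savez("w2.npz",p=p,d=d,K=K,W=W)
```

```text
(no output)
```

View pics/w2.png

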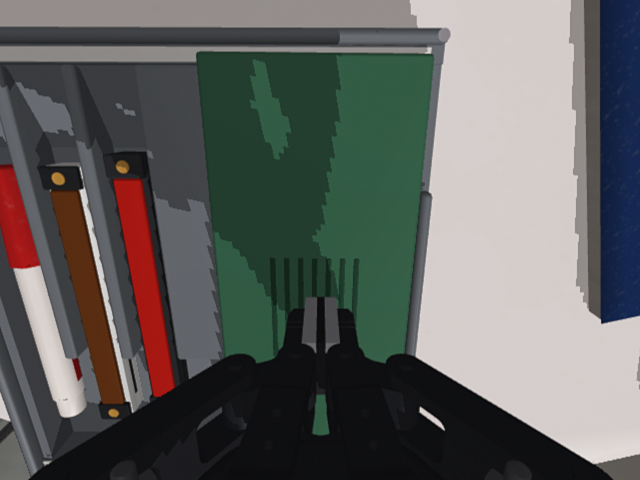

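The cover is almost at the left rim (edge at column 433, rim at about 437). The brown-strip seal bar lies in the middle right pocket, with its near end at about (60,180) and its far end at about (115,412). I'll nudge the cover home.

```bash
python3 -m inch '[{"slide":[0,0.1,0],"turn":0,"grip":0},{"slide":[0,0.2,0],"turn":0,"grip":0},{"slide":[0,0.2,0],"turn":0,"grip":0}]'; python3 -m inch '[{"slide":[0,0.1,0],"turn":0,"grip":0},{"slide":[0,0.2,0],"turn":0,"grip":0},{"slide":[0,0.2,0],"turn":0,"grip":0}]'
python3 - <<'E'
from h import *
s=ctrl.get_state();p,d,K,W=cam("wrist");np.savez("w3.npz",p=p,d=d,K=K,W=W)
P=world(d,K,W);p=p.astype(int);r,g,b=p[...,0],p[...,1],p[...,2]
y=np.radians(-10.5);A=np.array([[np.cos(y),-np.sin(y)],[np.sin(y),np.cos(y)]])
T=(P[...,:2]-[.508,.1187])@A*1000
for n,m in[("cover",(g>r+20)&(g>b+8)&(P[...,2]>.026)),("brown",(r>g+30)&(g>b+12)&(r<140)&(P[...,2]<.032)),("red",(r>g+90)&(abs(T[...,1]+26)<12))]:
    q=T[m];print(n,m.sum(),np.percentile(q,[.5,2,50,98,99.5],axis=0).round(1).tolist(),np.median(P[...,2][m]))
for v in(100,150):
    print([(u,T[v,u].round(1).tolist(),P[v,u,2].round(3)) for u in range(415,452,3)])
E
```

```text
time: 6.2
eef_pos: [0.5219, 0.1748, 0.0311]
tcp_rot: [0.091, 0.996, -0.0, 0.002]
contact_force: [-1.2, -2.4, 7.7]
opening: -0.003
finger_force: 4.0
time: 6.5
eef_pos: [0.5223, 0.1767, 0.0311]
tcp_rot: [0.091, 0.996, -0.0, 0.002]
contact_force: [-0.0, -1.9, 6.5]
opening: -0.003
finger_force: 3.9
cover 59076 [[-103.2, 10.6], [-102.0, 11.9], [-57.2, 52.4], [21.6, 93.7], [59.3, 95.1]] 0.031372221618943846
brown 5321 [[-60.0, -60.9], [-51.1, -60.3], [-5.0, -54.5], [58.9, -49.2], [61.5, -48.6]] 0.02236406093809054
red 5440 [[-56.8, -32.8], [-55.6, -32.4], [-10.0, -26.6], [52.9, -21.3], [55.4, -21.0]] 0.0223642134349641
[(415, [-87.8, 94.1], np.float64(0.032)), (418, [-87.9, 95.4], np.float64(0.031)), (421, [-88.2, 98.3], np.float64(0.024)), (424, [-88.2, 99.5], np.float64(0.024)), (427, [-88.2, 100.7], np.float64(0.024)), (430, [-89.3, 108.8], np.float64(-0.001)), (433, [-89.2, 109.6], np.float64(0.001)), (436, [-89.2, 111.2], np.float64(0.001)), (439, [-89.2, 112.4], np.float64(0.001)), (442, [-89.3, 114.2], np.float64(-0.0)), (445, [-89.2, 115.2], np.float64(0.001)), (448, [-89.2, 116.8], np.float64(0.0)), (451, [-89.2, 118.0], np.float64(0.0))]
[(415, [-69.2, 97.8], np.float64(0.024)), (418, [-69.3, 98.6], np.float64(0.025)), (421, [-69.3, 99.8], np.float64(0.025)), (424, [-67.4, 107.6], np.float64(0.002)), (427, [-67.3, 109.4], np.float64(0.0)), (430, [-67.4, 110.5], np.float64(0.001)), (433, [-67.3, 112.1], np.float64(0.001)), (436, [-67.4, 113.3], np.float64(0.002)), (439, [-67.3, 115.1], np.float64(0.0)), (442, [-67.4, 116.2], np.float64(0.001)), (445, [-67.3, 117.9], np.float64(0.0)), (448, [-67.3, 119.5], np.float64(-0.0)), (451, [-67.3, 120.5], np.float64(0.001))]
```

```bash
python3 -m inch '[{"slide":[0,0.1,0],"turn":0,"grip":0},{"slide":[0,0.2,0],"turn":0,"grip":0},{"slide":[0,0.2,0],"turn":0,"grip":0}]'; python3 -m inch '[{"slide":[0,0.1,0],"turn":0,"grip":0},{"slide":[0,0.2,0],"turn":0,"grip":0},{"slide":[0,0.2,0],"turn":0,"grip":0}]'
```

```text
time: 6.85
eef_pos: [0.5227, 0.1787, 0.0311]
tcp_rot: [0.091, 0.996, -0.0, 0.002]
contact_force: [-0.4, -3.1, 7.9]
opening: -0.005
finger_force: 3.9
time: 7.15
eef_pos: [0.5231, 0.1807, 0.0311]
tcp_rot: [0.091, 0.996, -0.0, 0.002]
contact_force: [0.8, -1.9, 7.7]
opening: -0.005
finger_force: 3.9
```

```bash
python3 -m inch '[{"slide":[0,0.1,0],"turn":0,"grip":0},{"slide":[0,0.2,0],"turn":0,"grip":0},{"slide":[0,0.2,0],"turn":0,"grip":0}]'
python3 - <<'E'
from h import *
p,d,K,W=cam("wrist")
P=world(d,K,W);p=p.astype(int);r,g,b=p[...,0],p[...,1],p[...,2]
y=np.radians(-10.5);A=np.array([[np.cos(y),-np.sin(y)],[np.sin(y),np.cos(y)]])
T=(P[...,:2]-[.508,.1187])@A*1000
m=(g>r+20)&(g>b+8)&(P[...,2]>.026);q=T[m];print(np.percentile(q,[.5,2,50,98,99.5],axis=0).round(1).tolist())
for v in(80,100,120,150,250,300):
    e=np.where(m[v])[0];u=e.max();l=e.min();print(v,l,T[v,l].round(1),u,T[v,u].round(1),[(T[v,u+k].round(1).tolist(),P[v,u+k,2].round(3),p[v,u+k].tolist()) for k in(1,2,3,5)])
s=ctrl.get_state();print((A.T@(s["eef_pos"][:2]-[.508,.1187])*1000))
E
```

```text
time: 7.45
eef_pos: [0.5234, 0.1827, 0.031]
tcp_rot: [0.091, 0.996, -0.0, 0.002]
contact_force: [-0.7, -1.9, 8.3]
opening: -0.002
finger_force: 3.9
[[-103.2, 10.7], [-102.0, 12.0], [-57.1, 50.7], [22.5, 93.8], [60.4, 95.1]]
80 172 [-94.6  11.2] 404 [-94.6  95.6] [([-95.3, 97.5], np.float64(0.024), [91, 95, 100]), ([-95.3, 97.8], np.float64(0.025), [99, 100, 107]), ([-95.3, 98.2], np.float64(0.025), [98, 99, 106]), ([-95.4, 99.4], np.float64(0.023), [97, 99, 105])]
100 174 [-81.6  65.2] 402 [-87.9  95.6] [([-87.9, 96.0], np.float64(0.03), [66, 82, 76]), ([-88.2, 97.6], np.float64(0.025), [100, 102, 107]), ([-81.6, 65.2], np.float64(0.174), [99, 102, 107]), ([-88.2, 99.0], np.float64(0.023), [97, 100, 104])]
120 176 [-80.8  10.5] 401 [-80.9  95.4] [([-80.8, 97.5], np.float64(0.024), [98, 100, 106]), ([-80.8, 97.8], np.float64(0.024), [99, 100, 107]), ([-80.8, 98.1], np.float64(0.025), [97, 100, 106]), ([-80.8, 98.9], np.float64(0.025), [96, 100, 105])]
150 180 [-69.8  11. ] 398 [-69.9  95.1] [([-69.8, 95.9], np.float64(0.03), [62, 81, 73]), ([-69.3, 97.5], np.float64(0.024), [98, 99, 105]), ([-69.3, 97.9], np.float64(0.024), [98, 100, 105]), ([-69.2, 98.9], np.float64(0.024), [96, 98, 104])]
250 192 [-28.1  10.3] 391 [-28.5  95.2] [([-28.0, 95.9], np.float64(0.03), [44, 44, 48]), ([-28.1, 96.3], np.float64(0.03), [56, 56, 60]), ([-28.2, 96.7], np.float64(0.03), [65, 67, 71]), ([-28.5, 97.4], np.float64(0.031), [78, 80, 85])]
300 197 [-4.6 10. ] 387 [-4.2 95.2] [([-4.1, 95.7], np.float64(0.03), [40, 41, 44]), ([-4.7, 95.9], np.float64(0.031), [53, 53, 57]), ([-4.8, 96.3], np.float64(0.031), [62, 65, 68]), ([-4.8, 97.2], np.float64(0.031), [78, 80, 84])]
[ 3.46070141 65.72374418]
```

The cover's edge no longer moves while the fingertip slips, so it is against the left rim. Next I'll go above the trough behind the bar.

```bash
python3 -m inch '[{"slide":[0,0,-1.5],"turn":0,"grip":0},{"slide":[0,0,-4],"turn":0,"grip":0},{"slide":[-3,-4,-5],"turn":0,"grip":0},{"slide":[-6,-8,-5],"turn":0,"grip":0},{"slide":[-8.15,-12,-5],"turn":0,"grip":0},{"slide":[-8.15,-12,-5],"turn":0,"grip":0},{"slide":[-8.15,-12,-5],"turn":0,"grip":0},{"slide":[-8.15,-12,-5],"turn":0,"grip":0}]'
cat > t.py <<'E'
from h import *
y=np.radians(-10.5);A=np.array([[np.cos(y),-np.sin(y)],[np.sin(y),np.cos(y)]])
s=ctrl.get_state();M=R.from_quat(s["tcp_rot"]).as_matrix();print("tcp tray mm",(A.T@(s["eef_pos"][:2]-[.508,.1187])*1000).round(1),"tool yaw",np.degrees(np.arctan2(M[1,0],M[0,0])).round(2)-180)
E
cat > t2.py <<'E'
from t import *
p,d,K,W=cam("top");np.savez("top1.npz",p=p,d=d,K=K,W=W);save("top1.png",cv2.resize(p[150:310,250:410],None,fx=4,fy=4)[:600])
p,d,K,W=cam("wrist");save("w4.png",p);np.savez("w4.npz",p=p,d=d,K=K,W=W)
P=world(d,K,W);p=p.astype(int);r,g,b=p[...,0],p[...,1],p[...,2];T=(P[...,:2]-[.508,.1187])@A*1000
m=(r>g+30)&(g>b+12)&(r<140)&(P[...,2]<.032)&(abs(T[...,1]+54)<14);print(np.percentile(T[m],[.5,2,50,98,99.5],axis=0).round(1).tolist())
E
python3 t2.py
```

```text
time: 8.3
eef_pos: [0.579, 0.0511, 0.0789]
tcp_rot: [0.091, 0.996, 0.0, -0.001]
contact_force: [-0.6, 1.1, -0.4]
opening: 0.001
finger_force: 0.0
tcp tray mm [ 82.2 -53.6] tool yaw -10.439999999999998
[[-51.6, -60.6], [-50.2, -60.4], [-3.2, -55.1], [59.3, -50.1], [61.7, -49.9]]
```

View pics/w4.png

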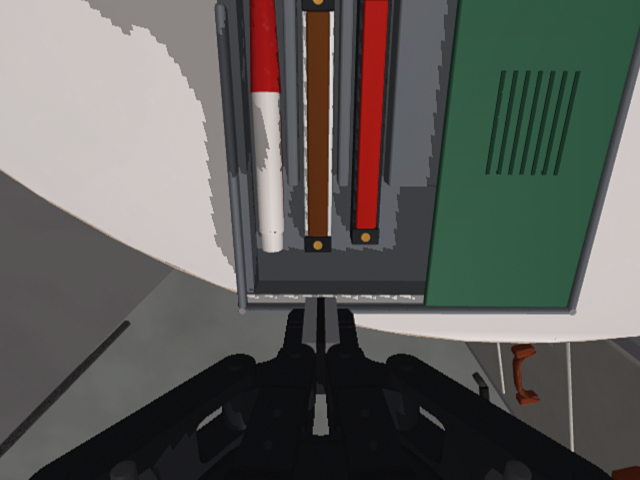

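The wrist view shows all three parts. The seal bar's far end is at (318,250), the white strip of the far wall at (330,297) and the far rim at row 308.

Run:
```python
from t import *
z=np.load("w4.npz");p,d,K,W=[z[k] for k in "pdKW"];P=world(d,K,W);T=(P[...,:2]-[.508,.1187])@A*1000
for u in(290,312,345,400):print(u,[(v,T[v,u].round(0).tolist(),int(P[v,u,2]*1000)) for v in list(range(242,262,3))+list(range(276,314,3))])
```

```text
tcp tray mm [ 82.  -53.1] tool yaw -10.370000000000005
290 [(242, [72.0, -73.0], 5), (245, [73.0, -73.0], 6), (248, [75.0, -73.0], 6), (251, [78.0, -73.0], 4), (254, [79.0, -73.0], 6), (257, [82.0, -73.0], 6), (260, [84.0, -73.0], 5), (276, [95.0, -74.0], 6), (279, [97.0, -74.0], 6), (282, [98.0, -74.0], 9), (285, [98.0, -73.0], 13), (288, [98.0, -73.0], 18), (291, [98.0, -72.0], 23), (294, [98.0, -72.0], 26), (297, [100.0, -72.0], 26), (300, [103.0, -72.0], 25), (303, [104.0, -72.0], 26), (306, [104.0, -72.0], 30), (309, [105.0, -72.0], 32), (312, [74.0, -66.0], 90)]
312 [(242, [66.0, -59.0], 22), (245, [68.0, -59.0], 22), (248, [70.0, -59.0], 22), (251, [71.0, -59.0], 22), (254, [80.0, -59.0], 6), (257, [81.0, -59.0], 7), (260, [83.0, -59.0], 7), (276, [95.0, -59.0], 6), (279, [98.0, -59.0], 5), (282, [98.0, -59.0], 9), (285, [98.0, -59.0], 14), (288, [98.0, -59.0], 18), (291, [98.0, -59.0], 22), (294, [98.0, -59.0], 25), (297, [70.0, -57.0], 83), (300, [70.0, -57.0], 86), (303, [70.0, -57.0], 89), (306, [69.0, -57.0], 92), (309, [70.0, -57.0], 93), (312, [69.0, -57.0], 97)]
345 [(
[... 316 characters left out ...]
8.0], 22), (294, [98.0, -39.0], 25), (297, [100.0, -39.0], 26), (300, [102.0, -39.0], 26), (303, [104.0, -39.0], 26), (306, [104.0, -39.0], 30), (309, [74.0, -43.0], 86), (312, [74.0, -43.0], 89)]
400 [(242, [71.0, -3.0], 6), (245, [73.0, -3.0], 6), (248, [75.0, -3.0], 7), (251, [77.0, -2.0], 6), (254, [80.0, -2.0], 5), (257, [82.0, -2.0], 6), (260, [84.0, -2.0], 4), (276, [95.0, -1.0], 5), (279, [97.0, -1.0], 6), (282, [-2.0, -54.0], 221), (285, [98.0, -3.0], 13), (288, [97.0, -4.0], 20), (291, [98.0, -4.0], 22), (294, [98.0, -5.0], 26), (297, [100.0, -5.0], 26), (300, [102.0, -5.0], 26), (303, [104.0, -5.0], 26), (306, [104.0, -5.0], 29), (309, [105.0, -6.0], 31), (312, [108.0, -5.0], 30)]
```

```bash
python3 -m inch '[{"slide":[-0.28,-0.1,1],"turn":0,"grip":0},{"slide":[-0.28,-0.1,3],"turn":0,"grip":0},{"slide":[-0.28,-0.1,4.2],"turn":0,"grip":0},{"slide":[-0.28,-0.1,4.2],"turn":0,"grip":0},{"slide":[-0.28,-0.1,4.2],"turn":0,"grip":0}]'; python3 t.py;python3 -m inch '[{"slide":[0,0,0.4],"turn":0,"grip":0},{"slide":[0,0,0.8],"turn":0,"grip":0},{"slide":[0,0,1.2],"turn":0,"grip":0},{"slide":[0,0,1.2],"turn":0,"grip":0}]'; python3 t.py
```

```text
time: 8.9
eef_pos: [0.582, 0.049, 0.0366]
tcp_rot: [0.091, 0.996, -0.0, -0.001]
contact_force: [0.2, -0.1, 0.0]
opening: -0.0
finger_force: 0.0
tcp tray mm [ 85.5 -55. ] tool yaw -10.439999999999998
time: 9.3
eef_pos: [0.5819, 0.0487, 0.0246]
tcp_rot: [0.091, 0.996, -0.0, -0.001]
contact_force: [-0.7, 0.2, 0.5]
opening: -0.003
finger_force: 0.0
tcp tray mm [ 85.4 -55.4] tool yaw -10.47999999999999
```

```bash
python3 -m inch '[{"slide":[0.05,0,0.4],"turn":0,"grip":0},{"slide":[0.05,0,0.8],"turn":0,"grip":0},{"slide":[0.05,0,1.2],"turn":0,"grip":0},{"slide":[0.05,0,1.3],"turn":0,"grip":0},{"slide":[0.05,0,1.3],"turn":0,"grip":0}]'; python3 t.py
```

```text
time: 9.8
eef_pos: [0.5816, 0.0488, 0.0117]
tcp_rot: [0.091, 0.996, -0.0, -0.0]
contact_force: [0.3, 0.7, 0.0]
opening: 0.002
finger_force: 0.0
tcp tray mm [ 85.1 -55.3] tool yaw -10.469999999999999
```

```bash
python3 -m inch '[{"slide":[0.4,0,0],"turn":0,"grip":0},{"slide":[0.8,0,0],"turn":0,"grip":0},{"slide":[1.2,0,0],"turn":0,"grip":0},{"slide":[1.6,0,0],"turn":0,"grip":0},{"slide":[2,0,0],"turn":0,"grip":0}]';python3 -m inch '[{"slide":[0.4,0,0],"turn":0,"grip":0},{"slide":[0.8,0,0],"turn":0,"grip":0},{"slide":[1.2,0,0],"turn":0,"grip":0},{"slide":[1.35,0,0],"turn":0,"grip":0},{"slide":[1.35,0,0],"turn":0,"grip":0}]'
python3 t.py
```

```text
time: 10.3
eef_pos: [0.5621, 0.0525, 0.0123]
tcp_rot: [0.091, 0.996, -0.0, 0.0]
contact_force: [0.8, -0.7, -0.1]
opening: 0.003
finger_force: 0.7
time: 10.8
eef_pos: [0.5485, 0.055, 0.0122]
tcp_rot: [0.091, 0.996, 0.0, -0.0]
contact_force: [0.5, 0.1, 0.8]
opening: 0.003
finger_force: 0.3
tcp tray mm [ 51.5 -55.2] tool yaw -10.469999999999999
```

```bash
python3 -m inch '[{"slide":[-0.4,0,0],"turn":0,"grip":0},{"slide":[-0.4,0,-3],"turn":0,"grip":0},{"slide":[-0.4,0,-7],"turn":0,"grip":0},{"slide":[3.6,0,-9],"turn":0,"grip":3},{"slide":[7.6,0,-9],"turn":0,"grip":3.6},{"slide":[10,0,-9],"turn":0,"grip":3.6},{"slide":[10,0,-9],"turn":0,"grip":3.6},{"slide":[10,0,-9],"turn":0,"grip":3.6},{"slide":[10,0,-9],"turn":0,"grip":3.6}]'
cat > t5.py <<'E'
from t import *
p,d,K,W=cam("wrist");save("w5.png",p);np.savez("w5.npz",p=p,d=d,K=K,W=W)
P=world(d,K,W);p=p.astype(int);r,g,b=p[...,0],p[...,1],p[...,2];T=(P[...,:2]-[.508,.1187])@A*1000
m=(r>g+30)&(g>b+12)&(r<140)&(P[...,2]<.045)&(abs(T[...,1]+54)<14);q=np.c_[T[m],P[...,2][m]*1000];print(np.percentile(q,[.5,2,50,98,99.5],axis=0).round(1).tolist())
for lo in range(-100,60,10):
    k=(q[:,0]>lo)&(q[:,0]<lo+10)
    if k.sum()>20:print(lo,np.median(q[k],0).round(1))
E
python3 t5.py
```

```text
time: 11.7
eef_pos: [0.4517, 0.0729, 0.1025]
tcp_rot: [0.091, 0.996, -0.0, 0.0]
contact_force: [-0.2, -0.7, -0.6]
opening: 0.42
finger_force: 0.0
tcp tray mm [-47.  -55.3] tool yaw -10.47999999999999
[[-87.6, -60.5, 22.6], [-83.0, -60.3, 23.3], [-36.5, -55.4, 29.3], [25.9, -50.3, 34.2], [28.5, -50.2, 34.8]]
-90 [-82.4 -55.4  33.7]
-80 [-75.  -55.4  32.9]
-70 [-64.9 -55.4  32. ]
-60 [-55.  -55.4  31.1]
-50 [-45.1 -55.4  30.2]
-40 [-35.1 -55.4  29.2]
-30 [-25.1 -55.4  28.3]
-20 [-15.  -55.4  27.4]
-10 [ -5.  -55.4  26.5]
0 [  5.  -55.4  25.5]
10 [ 14.9 -55.4  24.4]
20 [ 24.2 -55.4  23.6]
```

View pics/w5.png

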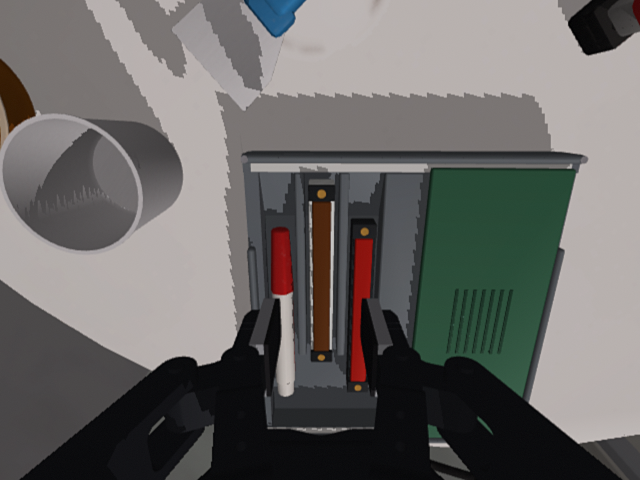

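The bar's near end has climbed: it shows at (320,190), with its top at z about 34 mm and a tilt of about 5.3°. The neighbouring parts have not moved. Now I'll grip it.

```bash
python3 -m inch '[{"slide":[2,0,1],"turn":0,"grip":3.6},{"slide":[3.6,0,3],"turn":0,"grip":3.6},{"slide":[3.6,0,5.5],"turn":0,"grip":3.6},{"slide":[3.6,0,7],"turn":0,"grip":3.6},{"slide":[3.6,0,7],"turn":0,"grip":3.6}]'; python3 t.py; python3 -m inch '[{"slide":[0,0,0.3],"turn":0,"grip":3.6},{"slide":[0,0,0.5],"turn":0,"grip":3.6},{"slide":[0,0,0.6],"turn":0,"grip":3.6},{"slide":[0,0,0.6],"turn":0,"grip":3.6}]'; python3 t.py
```

```text
time: 12.25
eef_pos: [0.4139, 0.0795, 0.03]
tcp_rot: [0.091, 0.996, -0.0, -0.003]
contact_force: [-1.0, -0.5, -0.5]
opening: 0.421
finger_force: 0.0
tcp tray mm [-85.4 -55.7] tool yaw -10.5
time: 12.65
eef_pos: [0.4157, 0.0796, 0.0266]
tcp_rot: [0.091, 0.996, 0.0, 0.001]
contact_force: [-0.4, -0.4, -0.1]
opening: 0.425
finger_force: 0.0
tcp tray mm [-83.6 -55.3] tool yaw -10.47999999999999
```

```bash
python3 -m inch '[{"slide":[0,0,0.1],"turn":0,"grip":3},{"slide":[0,0,0.1],"turn":0,"grip":2.2},{"slide":[0,0,0.1],"turn":0,"grip":1.2},{"slide":[0,0,0.1],"turn":0,"grip":1.2},{"slide":[0,0,0.1],"turn":0,"grip":1.2},{"slide":[0,0,0.1],"turn":0,"grip":1.2},{"slide":[0,0,0.1],"turn":0,"grip":1.2}]' 60
```

```text
time: 13.35
eef_pos: [0.4154, 0.0796, 0.0253]
tcp_rot: [0.091, 0.996, -0.0, 0.0]
contact_force: [-0.6, -1.1, 3.1]
opening: 0.16
finger_force: 59.0
```

```bash
python3 -m inch '[{"slide":[0,0,-0.5],"turn":0,"grip":1},{"slide":[0,0,-1],"turn":0,"grip":1},{"slide":[0,0,-1.5],"turn":0,"grip":1},{"slide":[0,0,-2.2],"turn":0,"grip":1},{"slide":[0,0,-3],"turn":0,"grip":1},{"slide":[0,0,-4],"turn":0,"grip":1},{"slide":[0,0,-5],"turn":0,"grip":1},{"slide":[0,0,-6],"turn":0,"grip":1},{"slide":[0,0,-7],"turn":0,"grip":1},{"slide":[0,0,-8],"turn":0,"grip":1},{"slide":[0,0,-9],"turn":0,"grip":1},{"slide":[0,0,-10],"turn":0,"grip":1},{"slide":[0,0,-10],"turn":0,"grip":1},{"slide":[0,0,-10],"turn":0,"grip":1}]'
cat > t6.py <<'E'
from t import *
import sys
T4=np.eye(4);T4[:3,:3]=M;T4[:3,3]=s["eef_pos"]
p,d,K,W=cam("wrist");save(sys.argv[1],p)
P=world(d,K,W);p=p.astype(int);r,g,b=p[...,0],p[...,1],p[...,2]
Q=(P-s["eef_pos"])@M*1000
m=(r>g+30)&(g>b+12)&(r<140)&(abs(Q[...,1])<20)&(Q[...,0]>-140)&(Q[...,0]<40)&(abs(Q[...,2])<40);q=Q[m];print(len(q),np.percentile(q,[1,50,99],axis=0).round(1).tolist(), "dz/dx,dy/dx",np.polyfit(q[:,0],q[:,2],1).round(3),np.polyfit(q[:,0],q[:,1],1).round(3))
E
python3 t6.py w6.png
```

```text
time: 14.75
eef_pos: [0.4152, 0.0796, 0.1253]
tcp_rot: [0.091, 0.996, 0.0, 0.0]
contact_force: [-0.0, -0.5, -1.3]
opening: 0.159
finger_force: 58.6
tcp tray mm [-84.1 -55.3] tool yaw -10.469999999999999
2301 [[-66.9, -5.4, -8.9], [-30.5, -0.6, -5.2], [-0.6, 4.8, -1.1]] dz/dx,dy/dx [-0.104 -8.317] [-0.009 -0.699]
```

View pics/w6.png

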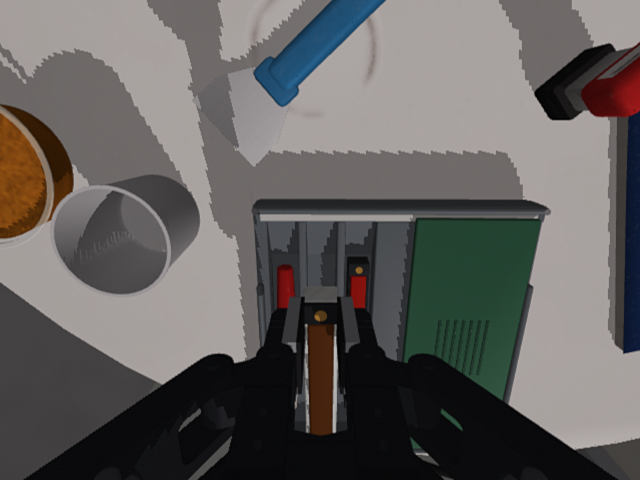

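Seal bar held (6° nose-up) and clear of the tray, and the other two parts are still in their pockets. I'll carry it to the book.

```bash
python3 -m inch '[{"slide":[0.3,1,-0.8],"turn":-0.01,"grip":1},{"slide":[0.7,3,-1.5],"turn":-0.03,"grip":1},{"slide":[1.3,6,-2],"turn":-0.06,"grip":1},{"slide":[2,9,-2],"turn":-0.09,"grip":1},{"slide":[2.7,12,-2],"turn":-0.12,"grip":1},{"slide":[3.4,15,-2],"turn":-0.15,"grip":1},{"slide":[4.1,18,-2],"turn":-0.18,"grip":1},{"slide":[4.8,21,-2],"turn":-0.21,"grip":1},{"slide":[5.5,24,-2],"turn":-0.24,"grip":1},{"slide":[6.1,26.5,-2],"turn":-0.26,"grip":1},{"slide":[6.4,28.3,-2],"turn":-0.275,"grip":1},{"slide":[6.6,29.1,-2],"turn":-0.28,"grip":1},{"slide":[6.6,29.1,-2],"turn":-0.28,"grip":1},{"slide":[6.6,29.1,-2],"turn":-0.28,"grip":1},{"slide":[6.6,29.1,-2],"turn":-0.28,"grip":1}]'
cat > t7.py <<'E'
from m import *
p,d,K,W=cam("top");P=world(d,K,W);save("top2.png",p);p=p.astype(int);r,g,b=p[...,0],p[...,1],p[...,2];v,u=np.mgrid[:480,:640];Z=P[...,2]
rect((b>r+25)&(u>150)&(u<250)&(v>190)&(v<320)&(Z>.005)&(Z<.02),P,"book")
E
python3 t7.py; python3 t6.py w7.png
```

```text
time: 16.3
eef_pos: [0.4032, 0.3768, 0.145]
tcp_rot: [-0.048, 0.999, -0.0, -0.0]
contact_force: [-0.1, 0.1, -1.9]
opening: 0.165
finger_force: 58.8
book [458.2 381.6] [206.7 137.9] 5.52 z 0.011 3769
tcp tray mm [-150.   234.8] tool yaw -354.5
2463 [[-67.2, -5.4, -8.7], [-29.5, -0.4, -5.2], [-0.1, 5.1, -0.9]] dz/dx,dy/dx [-0.103 -8.235] [-0.004 -0.277]
```

View pics/w7.png

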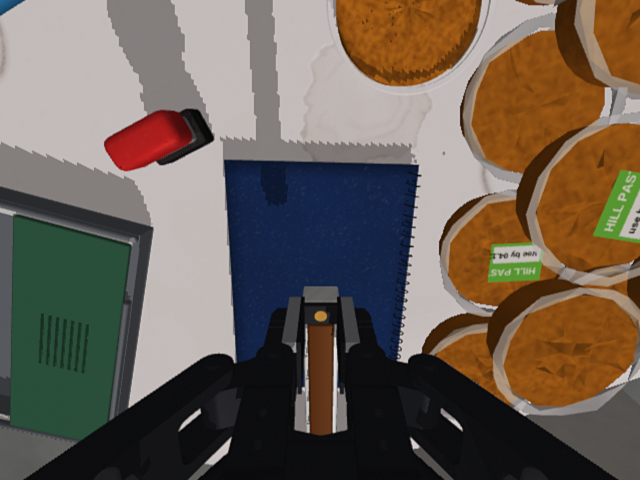

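The bar is aligned over the book and the stamp is undisturbed. Lowering it now.

```bash
python3 -m inch '[{"slide":[0,0,1],"turn":0,"grip":1},{"slide":[0,0,3],"turn":0,"grip":1},{"slide":[0,0,5.5],"turn":0,"grip":1},{"slide":[0,0,8],"turn":0,"grip":1},{"slide":[0,0,9.5],"turn":0,"grip":1},{"slide":[0,0,10.3],"turn":0,"grip":1},{"slide":[0,0,10.8],"turn":0,"grip":1},{"slide":[0,0,10.8],"turn":0,"grip":1},{"slide":[0,0,10.8],"turn":0,"grip":1}]' 40; python3 -m inch '[{"slide":[0,0,0.1],"turn":0,"grip":1},{"slide":[0,0,0.2],"turn":0,"grip":1},{"slide":[0,0,0.3],"turn":0,"grip":1},{"slide":[0,0,0.4],"turn":0,"grip":1},{"slide":[0,0,0.5],"turn":0,"grip":1},{"slide":[0,0,0.6],"turn":0,"grip":1},{"slide":[0,0,0.6],"turn":0,"grip":1}]' 20; python3 t6.py w8.png
```

```text
time: 17.3
eef_pos: [0.4039, 0.3783, 0.0381]
tcp_rot: [-0.049, 0.999, 0.0, 0.001]
contact_force: [0.6, -0.5, -2.5]
opening: 0.16
finger_force: 58.8
time: 18.0
eef_pos: [0.4031, 0.3777, 0.0309]
tcp_rot: [-0.049, 0.999, -0.0, -0.0]
contact_force: [-0.8, -0.1, -1.4]
opening: 0.163
finger_force: 58.8
tcp tray mm [-150.3  235.6] tool yaw -354.43
2497 [[-66.9, -5.5, -8.9], [-29.1, -0.4, -5.3], [0.3, 5.1, -1.1]] dz/dx,dy/dx [-0.101 -8.256] [-0.003 -0.297]
```

```bash
python3 -m inch '[{"slide":[0,0,0.1],"turn":0,"grip":1.25},{"slide":[0,0,0.1],"turn":0,"grip":1.25},{"slide":[0,0,0.2],"turn":0,"grip":1.25},{"slide":[0,0,0.2],"turn":0,"grip":1.25}]' 22; python3 t6.py w9.png
```

```text
time: 18.45
eef_pos: [0.4033, 0.3779, 0.0292]
tcp_rot: [-0.049, 0.999, 0.0, 0.0]
contact_force: [-1.5, 0.4, -0.6]
opening: 0.162
finger_force: 59.0
tcp tray mm [-150.2  235.7] tool yaw -354.43
2510 [[-66.0, -5.5, -8.9], [-29.0, -0.4, -5.7], [-0.0, 5.1, -2.0]] dz/dx,dy/dx [-0.088 -8.258] [-0.004 -0.36 ]
```

The bar is pivoting easily in the pads with little force, so I'll keep lowering.

```bash
python3 -m inch '[{"slide":[0,0,0.1],"turn":0,"grip":1.25},{"slide":[0,0,0.2],"turn":0,"grip":1.25},{"slide":[0,0,0.3],"turn":0,"grip":1.25},{"slide":[0,0,0.4],"turn":0,"grip":1.25},{"slide":[0,0,0.5],"turn":0,"grip":1.25},{"slide":[0,0,0.6],"turn":0,"grip":1.25},{"slide":[0,0,0.6],"turn":0,"grip":1.25}]'; python3 -m inch '[{"slide":[0,0,0.1],"turn":0,"grip":1.25},{"slide":[0,0,0.2],"turn":0,"grip":1.25},{"slide":[0,0,0.25],"turn":0,"grip":1.25},{"slide":[0,0,0.25],"turn":0,"grip":1.25}]';python3 t6.py w10.png
```

```text
time: 19.2
eef_pos: [0.4033, 0.3778, 0.0232]
tcp_rot: [-0.049, 0.999, 0.0, 0.0]
contact_force: [-2.3, 1.0, 2.5]
opening: 0.164
finger_force: 59.2
time: 19.6
eef_pos: [0.4031, 0.3776, 0.0205]
tcp_rot: [-0.048, 0.999, -0.0, -0.0]
contact_force: [-2.2, -0.7, 3.9]
opening: 0.162
finger_force: 59.1
tcp tray mm [-150.3  235.5] tool yaw -354.44
2541 [[-60.4, -5.5, -9.3], [-28.0, 0.1, -7.9], [-0.1, 5.3, -6.5]] dz/dx,dy/dx [-0.018 -8.395] [-0.007 -0.356]
```

```bash
python3 -m inch '[{"slide":[0,0,0.1],"turn":0,"grip":1.25},{"slide":[0,0,0.15],"turn":0,"grip":1.25},{"slide":[0,0,0.15],"turn":0,"grip":1.25}]';python3 t6.py w11.png
```

```text
time: 19.95
eef_pos: [0.4033, 0.378, 0.0192]
tcp_rot: [-0.049, 0.999, 0.0, 0.0]
contact_force: [-2.1, 0.0, 3.1]
opening: 0.166
finger_force: 59.0
tcp tray mm [-150.2  235.9] tool yaw -354.40999999999997
2540 [[-59.9, -5.6, -9.4], [-27.8, -0.4, -8.2], [-0.1, 5.1, -7.0]] dz/dx,dy/dx [-7.000e-03 -8.384e+00] [-0.003 -0.386]
```

Nearly flat. I'll go down another 0.8 mm, then open gradually.

```bash
python3 -m inch '[{"slide":[0,0,0.05],"turn":0,"grip":1.25},{"slide":[0,0,0.08],"turn":0,"grip":1.25},{"slide":[0,0,0.08],"turn":0,"grip":1.25},{"slide":[0,0,0.08],"turn":0,"grip":1.5},{"slide":[0,0,0.08],"turn":0,"grip":1.8},{"slide":[0,0,0.08],"turn":0,"grip":2.2},{"slide":[0,0,0.08],"turn":0,"grip":2.8},{"slide":[0,0,0.08],"turn":0,"grip":3.2},{"slide":[0,0,0.08],"turn":0,"grip":3.4},{"slide":[0,0,0.08],"turn":0,"grip":3.4}]'
```

```text
time: 21.0
eef_pos: [0.4032, 0.3777, 0.0182]
tcp_rot: [-0.049, 0.999, -0.0, -0.0]
contact_force: [-0.4, -0.6, 0.2]
opening: 0.397
finger_force: 0.0
```

```bash
python3 -m inch '[{"slide":[0,0,-0.8],"turn":0,"grip":3.4},{"slide":[0,0,-2],"turn":0,"grip":3.4},{"slide":[0,0,-4],"turn":0,"grip":3.4},{"slide":[0,0,-7],"turn":0,"grip":3.4},{"slide":[0,0,-11],"turn":0,"grip":3.4},{"slide":[0,0,-15],"turn":0,"grip":3.4},{"slide":[0,0,-15],"turn":0,"grip":3.4},{"slide":[0,0,-15],"turn":0,"grip":3.4}]'
python3 - <<'E'
from m import *
p,d,K,W=cam("side");save("side2.png",p)
p,d,K,W=cam("wrist");P=world(d,K,W);p=p.astype(int);r,g,b=p[...,0],p[...,1],p[...,2]
m=(r>g+30)&(g>b+12)&(r<140)&(P[...,2]<.04)&(P[...,2]>.02)&(abs(P[...,1]-.38)<.03)&(P[...,0]>.36)&(P[...,0]<.55);rect(m,P,"bar")
q=P[m];print(np.linalg.lstsq(np.c_[q[:,:2],np.ones(len(q))],q[:,2],rcond=None)[0])
E
```

```text
time: 21.8
eef_pos: [0.404, 0.3784, 0.171]
tcp_rot: [-0.049, 0.999, 0.001, 0.002]
contact_force: [0.2, 0.3, 0.4]
opening: 0.4
finger_force: 0.0
bar [460.1 383. ] [113.1  10.2] 5.85 z 0.0268 1371
[-0.00175938  0.01443775  0.02210469]
```

View pics/side2.png

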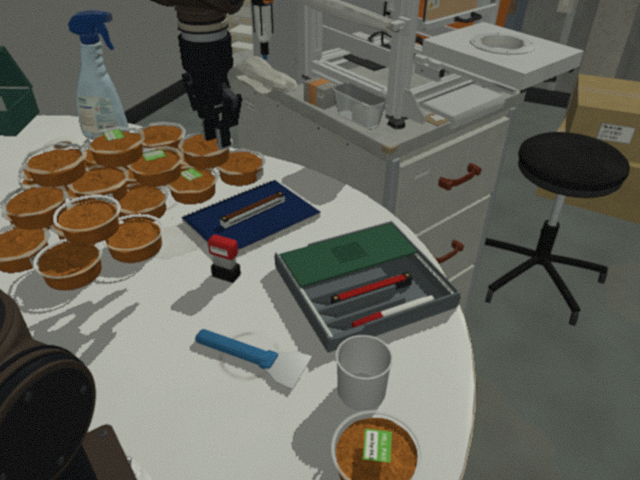

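The side view shows the bar flat, strip up, on the book at (255,209). The cover is on the left half at (350,252), and the other parts, stamp and beaker have not moved. I'm handing the job in.

```bash
python3 -c "
from plant import ctrl
print(ctrl.sign_off())"
```

```text
the job is handed in; nothing more can be done
None
```

The seal bar was in the middle right-hand pocket and now lies flat, strip up, on the log book; the cover is against the left rim, the other parts, stamp and beaker are where they were, and the job is handed in at about 22 s of the 51 s allowed.

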